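Take the pocket screwdriver from the tool block and stand it in the steel cup

ROBOT

A 6-joint arm with a two-finger parallel gripper is mounted at the origin on a cart in front of the work surface, level with it; the furniture and walls round the work are solid. World frame = base frame: x ahead of the robot, y to its left, z up, the work surface at z = 0. Lengths are in mm, angles in rad, forces in N, time in s.
With the tool pointing down it reaches from about 400 to 925 mm from the base axis. Payload 12.5 kg.
Tool frame: the origin (TCP) lies on the centre line of the jaws, within the pads' length; the fingertips stand 14 mm ahead of it and the grasp point (between the pads) lies 5 mm behind it; z points along the fingers, x is the direction in which the jaws open and shut, and the axes are right-handed (so a half turn about z gives the same grasp; the last joint's range is limited). The gripper opens to 95 mm and grips with 3 to 60 N. Pads are 20 mm wide; open, the fingers measure 119 mm over their backs; the gripper's body (75 mm by 180 mm) begins 59 mm behind the grasp point.
Start: joints at [-1.29, 0.491, 1.559, -0, 1.092, -0.106], TCP at [235.791, -578.836, 197.461] pointing down, gripper open.
Joint ranges: [-3.1, 3.1], [-0.84, 2.19], [0.05, 2.79], [-1.13, 4.28], [0.06, 2.93], [-2.69, 2.69]. Speed limits (rad/s): [2.22, 2.22, 2.79, 3.14, 3.14, 3.14].

INTERFACE

Orientations are given as [roll, pitch, yaw] about the fixed x, y, z axes, in that order (R = Rz(yaw) Ry(pitch) Rx(roll)).
In Python, from cell import state, read_camera, job_done gives the robot as it stands.
- The arm moves only by the shell command python3 -m handwheel 'ROWS'. ROWS is JSON, a list of rows, each an object of numbers: "hand": the finger opening in m, from 0 to 0.0951; "x", "y", "z": the shift along the world's x, y, z in m; "spin": the turn about the world's z in units of 5 degrees (1.0 is 5 degrees). In form: [{"hand": .., "x": .., "y": .., "z": .., "spin": ..}, ...]. A call has 1 to 20 rows; each row is the pose to reach, as a shift and turn from the pose commanded when the call began; what a row does not reach only later rows make up. A row lasts 1/12 s, in which the tool goes at most 41.7 mm and 7.16 degrees, less where a joint would pass 70% of its speed; a pose out of reach is approached as far as the arm can. A call with a gripper value outside its range is refused whole. The fingers move at their own pace and stop on an object; the grip force is fixed at half the most. Time passes only in rows, so rows that repeat a pose let the fingers close. It gives the time, the measured TCP pose, the force and the opening at its end, in the units of the state.
- state(): the state, without advancing time (a new reading comes with each control period).
- read_camera(name): name is "scene" or "top" or "wrist"; returns a dict with "img" (384x512x3 uint8, red, green, blue), "fx", "fy", "cx", "cy" (pixels), "T" (4x4, takes a point from camera to world coordinates). Camera axes: x right, y down, z forward; pixel columns grow to the right and rows downward; lengths in mm; the calibration is good to about 2 mm. The wrist camera is an equidistant fisheye: a pixel r from the principal point sees the ray r / f radians off the axis. A picture is of the moment at which its call begins. There is no depth.
- job_done(): hands the job in, once; it reports no verdict.
The state is a dict: "t": time; "joints": joint angles; "qvel": joint speeds; "tau": joint torques, N m; "eef_pos": TCP position; "tcp_rot": TCP orientation; "ft_force": force on the tool from outside, world axes, zero at the start; "moment": the same for the moment, N m; "opening": opening from 0.0 (shut) to 1.0 (fully open).
Only numpy, scipy, OpenCV 4.12 (cv2) and the standard library are available. Lean on these libraries where they do the work, as an engineer would, in place of code of your own. Each camera call takes 0.05 s, during which the arm holds its last target. There are 200 camera calls.

TASK

Get the pocket screwdriver ready for the brake job: pull it straight up out of the wooden tool block, lower it tip first well down into the empty steel cup before letting go (do not drop it in), and leave it standing there, handle up, leaning on the rim if it likes. Leave the other two tools in the block and the cup upright where it is.

Things in the scene. Friction and masses are not known exactly. Their poses are not given: they have to be found in the camera images.
- handle (a point): Centre of the pocket screwdriver's handle (plain, thick, 22 mm across, 77 mm long). The screwdriver, 132 mm, 0.06 kg, stands tip down in any one of the block's bores, its handle resting on the block's top, held by its weight alone. The point is 38 mm below the handle's top end, 93 mm above the tip. z runs up the tool; at the start x and y are those of the block.
- tip (a point): Tip of the screwdriver's thin blade (5 mm thick, 55 mm long, hidden in the bore at the start), 93 mm below the handle's centre and 7 mm to its -y side, as the blade leans a little. Same axes as the handle.
- tool_block: Plain light-wood block, 64 mm (x) by 196 mm (y) by 70 mm high, fixed to the bench; origin at the centre of its underside, z up. Three upright bores of 18 mm, 60 mm deep, in its top face at y = -62, 0 and +62 mm. They hold the screwdriver, a marker pen and an adjuster strut, in any order.
- marker_mid (a point): Middle of the marker pen (15 mm thick, 130 mm long, plain round barrel), which stands loosely in a bore of the block, its top 70 mm above the block. To be left there.
- strut_mid (a point): Middle of the threaded adjuster strut with a toothed wheel 24 mm across; it stands in a bore, hanging by the wheel, its top about 55 mm above the block. To be left there.
- cup_floor (a point): Centre of the inner floor of the empty steel cup: straight round cup, outside 68 mm across, 90 mm high to the rim, inside 62 mm across; the floor lies 6 mm above the bench. 0.5 kg, standing loose on the bench. z points up.
Mind the look-alikes: they are no part of the job. Of the things shaped like the part that bears cup_floor, the bare steel one is meant.

How it is judged (in metres and radians):
On the way, in this order (a step that is already met when the one before it is completed fails the run):
1. the screwdriver is pulled out: its tip is above the block's top face (height (world z) of tip above 0.075 m), for 0.1 s.
2. the screwdriver is lowered into the cup, still between the fingers, until its tip is less than 45 mm above the cup's floor (horizontal distance between tip and cup_floor below 0.033 m and z of tip in the frame of cup_floor below 0.045 m and contact force between the fingers and screwdriver above 0.5 N), for 0.04 s.
At the end, for the whole second after the job is handed in: The screwdriver rests released in the cup: tip inside the walls and within 20 mm of the floor, handle up, leaning at most 48 degrees. Cup upright, within 40 mm of its place; marker pen and strut still in the block, within 20 mm of their places (horizontal distance between tip and cup_floor below 0.036 m and z of tip in the frame of cup_floor below 0.02 m and angle between handle's own z axis and vertical below 0.85 rad and linear speed of screwdriver below 0.03 m/s and angle between cup_floor's own z axis and vertical below 0.1 rad and distance of cup_floor from where it was at the start of the episode below 0.04 m and distance of each of marker_mid, strut_mid from where it was at the start of the episode below 0.02 m); the robot touches nothing.
It fails at once if the marker pen or the strut is pulled out or bent over by more than 30 mm (distance of any of marker_mid, strut_mid from where it was at the start of the episode above 0.03 m).
It fails at once if the cup is tipped over (angle between cup_floor's own z axis and vertical above 0.5 rad).
It also fails if it takes over 45 s, if anything falls off the work surface, if the arm or the gripper's body presses on something with over 40 N, if the wrist force passes 120 N, or if a joint passes its speed limit or range.

## Working session

There is one attempt and no reset: what is moved stays moved. The work goes in short steps, Python scripts to look and compute and a shell command to move; the robot and the scene stay as the last step left them, time stands still between calls to the robot, and variables do not carry over. Pictures are saved under pics/ and viewed, about 8 in all and at most 12, crops included, and the job is handed in when it is done.

```bash
mkdir -p pics; python3 - <<'E'
from cell import *
import cv2,numpy as np
print(state())
for n in("scene","top"):
    c=read_camera(n);cv2.imwrite(f"pics/{n}0.png",c["img"][:,:,::-1]);print(n,c["fx"],c["cx"],c["cy"],c["T"])
E
```

```text
{'t': 0.0, 'joints': array([-1.28959689e+00,  4.91537119e-01,  1.55947881e+00, -7.28196519e-06,
        1.09168194e+00, -1.05602307e-01]), 'qvel': array([-0.00124042,  0.00018051, -0.0012674 ,  0.00115998,  0.00012108,
       -0.00146354]), 'tau': array([ 1.03582970e-03, -6.12654519e+01, -2.58175188e+01,  6.93230052e-02,
        4.82387957e-02, -1.29408932e-04]), 'eef_pos': array([ 235.70945074, -578.55386056,  196.86558606]), 'tcp_rot': array([-3.14148258e+00,  1.09974132e-03, -1.18399117e+00]), 'ft_force': array([-0.20004622, -0.35960427,  0.3740701 ]), 'moment': array([ 0.02375684,  0.0026939 , -0.00474923]), 'opening': 1.0009109825690543}
scene 445.3420813825162 254.23572242946355 195.70630620088056 [[-8.25151593e-01 -2.82540701e-01  4.89178496e-01 -9.39657560e+01]
 [-5.64713073e-01  3.89613460e-01 -7.27530409e-01  9.28492641e+02]
 [ 1.49664254e-02 -8.76568368e-01 -4.81044595e-01  7.28101191e+02]
 [ 0.00000000e+00  0.00000000e+00  0.00000000e+00  1.00000000e+00]]
top 349.43077248406894 253.35297190300696 195.10687053453276 [[ 1.25601989e-02 -9.94190034e-01  1.06903775e-01  4.41434713e+02]
 [-9.99353623e-01 -1.60825829e-02 -3.21510008e-02  3.15120619e+00]
 [ 3.36834934e-02 -1.06430852e-01 -9.93749413e-01  9.50571974e+02]
 [ 0.00000000e+00  0.00000000e+00  0.00000000e+00  1.00000000e+00]]
```

View pics/scene0.png

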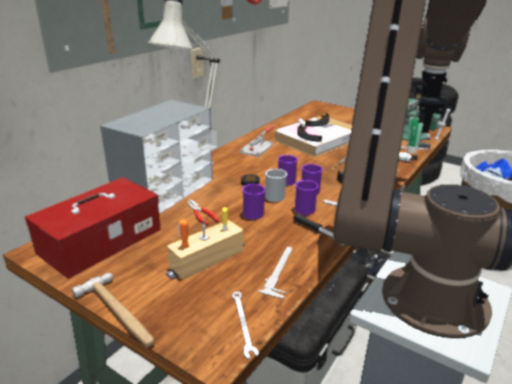

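View pics/top0.png

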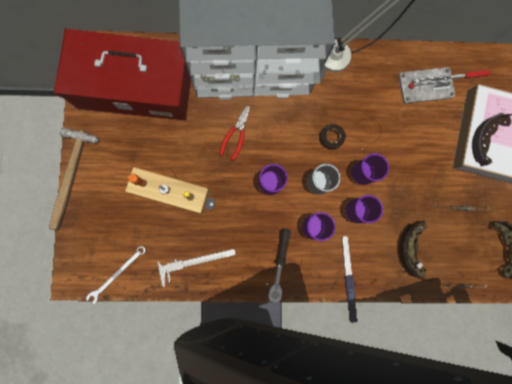

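The orange-handled screwdriver stands at the block's left end (top view ~(133,179)). The strut is in the middle (163,188) and the yellow marker on the right (187,195). The bare steel cup is at ~(325,178), with purple cups around it.

```bash
cat > h.py <<'E'
from cell import *
import cv2,numpy as np
def ray(c,u,v):
    d=c["T"][:3,:3]@np.array([(u-c["cx"])/c["fx"],(v-c["cy"])/c["fy"],1]);return c["T"][:3,3],d
def onz(c,u,v,z):
    o,d=ray(c,u,v);return (o+d*(z-o[2])/d[2]).round(1)
def blobs(img,lo,hi,amin=8):
    m=cv2.inRange(cv2.cvtColor(img,cv2.COLOR_RGB2HSV),lo,hi)
    n,l,s,ce=cv2.connectedComponentsWithStats(m)
    return [(s[i],ce[i],l==i) for i in range(1,n) if s[i][4]>=amin]
E
python3 - <<'E'
from h import *
t=read_camera("top");s=read_camera("scene")
a=t["img"]
for n,c,lo,hi in [("o top",t,(5,180,150),(14,255,255)),("y top",t,(24,150,130),(32,255,255)),("wood",t,(15,60,150),(28,150,255)),("o sc",s,(5,190,150),(14,255,255)),("y sc",s,(24,150,130),(32,255,255)),("purple",t,(125,100,60),(150,255,255))]:
    print(n)
    for st,ce,l in blobs(c["img"],lo,hi,12)[:8]: 
        if n=="wood" and st[4]<200: continue
        print(st,ce.round(1), [x.tolist() for x in cv2.boxPoints(cv2.minAreaRect(cv2.findContours(l.astype('uint8'),0,2)[0][0]))] if n=="wood" else "")
big=cv2.resize(np.hstack([a[155:225,115:225],a[155:225,250:360]]),None,fx=3.6,fy=3.6,interpolation=2)
b=cv2.resize(s["img"][150:290,150:340],None,fx=2.5,fy=2.5,interpolation=2)
o=np.zeros((600,800,3),'uint8');o[:252,:792]=big;b=b[:348];o[252:252+b.shape[0],:b.shape[1]]=b
cv2.imwrite("pics/c1.png",o[:,:,::-1])
E
```

```text
o top
[128 175  10   8  56] [132.9 178.2] 
y top
[184 192   6   5  24] [186.5 194. ] 
wood
[ 49 138  32  91 577] [ 64.  186.5] [[47.647682189941406, 226.32740783691406], [75.4946517944336, 137.2170867919922], [82.7259750366211, 139.4768829345703], [54.879005432128906, 228.5872039794922]]
[ 125  167   83   46 1851] [167.6 190.1] [[124.24530029296875, 191.64149475097656], [131.67926025390625, 165.6226348876953], [207.75473022460938, 187.3584747314453], [200.32077026367188, 213.37733459472656]]
o sc
[181 223   7  24 111] [184.3 232.8] 
y sc
[223 208   4  16  48] [224.4 214.7] 
purple
[361 154  28  27 346] [371.9 168.1] 
[259 164  28  29 542] [271.6 179. ] 
[354 195  29  28 394] [365.2 209.4] 
[306 213  29  28 497] [318.2 226.4]
```

View pics/c1.png

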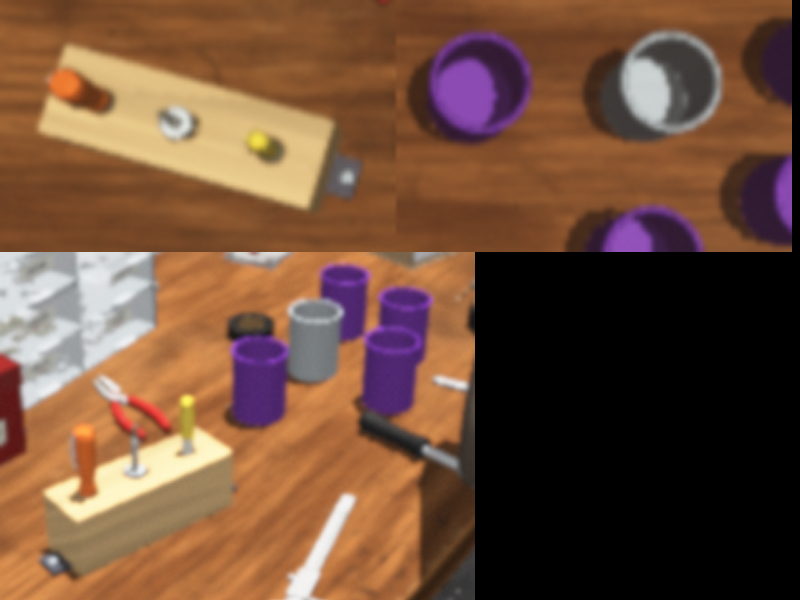

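The close crops confirm the identification: thick orange handle, strut with its wheel in the middle, slim yellow marker. The steel cup's rim centre is at ~(326.4,177.8) and it has purple neighbours.

```bash
python3 - <<'E'
from h import *
t=read_camera("top");s=read_camera("scene")
P=[onz(t,*p,70) for p in[(133,167.2),(208,188.6),(201.7,212.8),(126,191.4)]]
print(P,np.mean(P,0)); e=P[1]-P[0]+P[2]-P[3];print("long axis deg",np.degrees(np.arctan2(e[1],e[0])), np.linalg.norm(e)/2)
u=e/np.linalg.norm(e);m=np.mean(P,0)
print("bores",[ (m+k*u).round(1) for k in(-62,0,62)])
print("handle top",onz(t,133.9,177.8,147),"marker top",onz(t,186,194,140))
print("cup rim",onz(t,326.4,177.8,90), "radius px",50/3.6)
sc=lambda x,y:(150+x/2.5,150+(y-252)/2.5)
print("scene rim",onz(s,*sc(316,312),90),"handle top",onz(s,*sc(84,431),147),"handle base",onz(s,*sc(89,492),70))
# purple rims from mask outlines in top
for st,ce,l in blobs(t["img"],(125,100,60),(150,255,255),100): print("purple(z=90)",onz(t,*ce,90))
E
```

```text
[array([602.2, 279.9,  70. ]), array([550.9,  89.7,  70. ]), array([489.4, 103.8,  70. ]), array([540.3, 294.3,  70. ])] [545.7   191.925  70.   ]
long axis deg -105.02692097919058 197.089655994423
bores [array([561.8, 251.8,  70. ]), array([545.7, 191.9,  70. ]), array([529.6, 132. ,  70. ])]
handle top [563.5 252.5 147. ] marker top [528.7 133.3 140. ]
cup rim [ 580.7 -207.5   90. ] radius px 13.88888888888889
scene rim [ 579.6 -201.1   90. ] handle top [562.4 259.4 147. ] handle base [566.5 254.4  70. ]
purple(z=90) [ 607.5 -323.7   90. ]
purple(z=90) [575.2 -69.5  90. ]
purple(z=90) [ 502.6 -304.2   90. ]
purple(z=90) [ 458.7 -186.    90. ]
```

```bash
python3 -m handwheel '[{"x":0.26,"y":0.35,"z":0.05,"spin":10.56,"hand":0.095},{"x":0.26,"y":0.35,"z":0.05,"spin":10.56,"hand":0.095},{"x":0.26,"y":0.35,"z":0.05,"spin":10.56,"hand":0.095},{"x":0.26,"y":0.35,"z":0.05,"spin":10.56,"hand":0.095},{"x":0.26,"y":0.35,"z":0.05,"spin":10.56,"hand":0.095},{"x":0.26,"y":0.35,"z":0.05,"spin":10.56,"hand":0.095},{"x":0.26,"y":0.35,"z":0.05,"spin":10.56,"hand":0.095},{"x":0.26,"y":0.35,"z":0.05,"spin":10.56,"hand":0.095},{"x":0.26,"y":0.35,"z":0.05,"spin":10.56,"hand":0.095},{"x":0.26,"y":0.35,"z":0.05,"spin":10.56,"hand":0.095},{"x":0.26,"y":0.35,"z":0.05,"spin":10.56,"hand":0.095},{"x":0.26,"y":0.35,"z":0.05,"spin":10.56,"hand":0.095}]'
python3 -m handwheel '[{"x":0.067,"y":0.482},{"x":0.067,"y":0.482},{"x":0.067,"y":0.482},{"x":0.067,"y":0.482},{"x":0.067,"y":0.482},{"x":0.067,"y":0.482},{"x":0.067,"y":0.482},{"x":0.067,"y":0.482},{"x":0.067,"y":0.482},{"x":0.067,"y":0.482},{"x":0.067,"y":0.482},{"x":0.067,"y":0.482},{"x":0.067,"y":0.482},{"x":0.067,"y":0.482},{"x":0.067,"y":0.482},{"x":0.067,"y":0.482}]'
python3 - <<'E'
from h import *
s=state();print(s["eef_pos"],s["tcp_rot"],s["opening"])
c=read_camera("wrist");cv2.imwrite("pics/w1.png",c["img"][:,:,::-1]);print(c["fx"],c["cx"],c["cy"],c["T"])
E
```

```text
t: 1.3
eef_pos: [498.0, -225.6, 248.1]
tcp_rot: [-3.141, -0.001, -0.259]
ft_force: [0.6, 0.6, 0.3]
opening: 1.0
[ 497.9522738  -225.56981776  248.08690324] [-3.14123734e+00 -1.41205245e-03 -2.58532250e-01] 0.9999231048362835
297.3186396354542 250.74246107351476 193.91423464095658 [[ 9.66812893e-01 -2.44817107e-01 -7.30576094e-02  5.18923503e+02]
 [-2.55477833e-01 -9.24201353e-01 -2.83871337e-01 -1.44606887e+02]
 [ 1.97661804e-03  2.93115068e-01 -9.56075128e-01  4.36071404e+02]
 [ 0.00000000e+00  0.00000000e+00  0.00000000e+00  1.00000000e+00]]invalid input
```

View pics/w1.png

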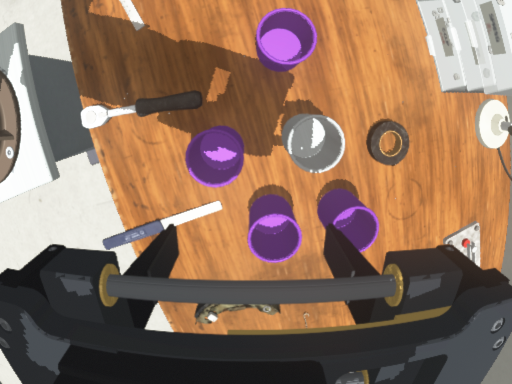

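The move rows need every key. The wrist view shows the steel cup at ~(314,142), which is useful for a second fix on it. Now on to the screwdriver.

```bash
python3 -m handwheel '[{"hand":0.095,"z":0,"spin":0,"x":0.067,"y":0.481},{"hand":0.095,"z":0,"spin":0,"x":0.067,"y":0.481},{"hand":0.095,"z":0,"spin":0,"x":0.067,"y":0.481},{"hand":0.095,"z":0,"spin":0,"x":0.067,"y":0.481},{"hand":0.095,"z":0,"spin":0,"x":0.067,"y":0.481},{"hand":0.095,"z":0,"spin":0,"x":0.067,"y":0.481},{"hand":0.095,"z":0,"spin":0,"x":0.067,"y":0.481},{"hand":0.095,"z":0,"spin":0,"x":0.067,"y":0.481},{"hand":0.095,"z":0,"spin":0,"x":0.067,"y":0.481},{"hand":0.095,"z":0,"spin":0,"x":0.067,"y":0.481},{"hand":0.095,"z":0,"spin":0,"x":0.067,"y":0.481},{"hand":0.095,"z":0,"spin":0,"x":0.067,"y":0.481},{"hand":0.095,"z":0,"spin":0,"x":0.067,"y":0.481},{"hand":0.095,"z":0,"spin":0,"x":0.067,"y":0.481},{"hand":0.095,"z":0,"spin":0,"x":0.067,"y":0.481}]'
python3 - <<'E'
from h import *
c=read_camera("wrist");cv2.imwrite("pics/w2.png",c["img"][:,:,::-1]);print(c["T"])
for st,ce,l in blobs(c["img"],(5,180,100),(14,255,255),60): print(st,ce)
E
```

```text
t: 2.6
eef_pos: [562.9, 250.9, 247.1]
tcp_rot: [3.141, 0.0, -0.263]
ft_force: [-0.7, 0.0, 0.4]
opening: 0.996
[[ 9.65624420e-01 -2.48498105e-01 -7.62769455e-02  5.84614660e+02]
 [-2.59941230e-01 -9.22896874e-01 -2.84063226e-01  3.31826527e+02]
 [ 1.93418673e-04  2.94125911e-01 -9.55766661e-01  4.35010939e+02]
 [ 0.00000000e+00  0.00000000e+00  0.00000000e+00  1.00000000e+00]]
[243 174  18  17 206] [251.54854369 182.39805825]
```

View pics/w2.png

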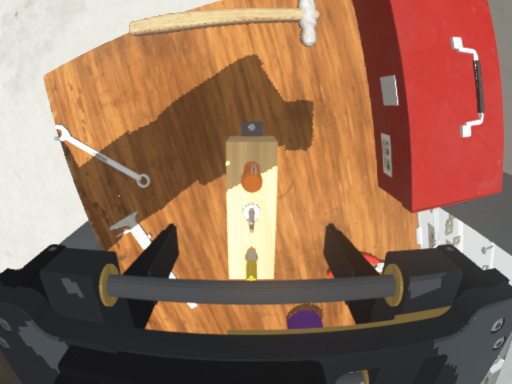

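The block lies square in the view, with the orange handle at (252,178), top end at ~(252,184), between the fingers' planes. Next I'll compute the fisheye rays.

```bash
cat >> h.py <<'E'
def fish(c,u,v,z):
    a=np.array([u-c["cx"],v-c["cy"]])/c["fx"];r=np.hypot(*a)+1e-9
    d=c["T"][:3,:3]@np.r_[a/r*np.sin(r),np.cos(r)];o=c["T"][:3,3];return (o+d*(z-o[2])/d[2]).round(1)
E
python3 - <<'E'
from h import *
c=read_camera("wrist")
m=cv2.inRange(cv2.cvtColor(c["img"],cv2.COLOR_RGB2HSV),(3,150,80),(16,255,255))[155:200,235:270]
ys,xs=np.nonzero(m);
for y in range(45): 
    q=np.nonzero(m[y])[0]
    if len(q)>5: print(y+155,q.min()+235,q.max()+235,end=' | ')
print()
print("top end",fish(c,251.7,183,147),"base",fish(c,251.7,167,70))
print(state()["eef_pos"])
w=dict(fx=297.3186,cx=250.7425,cy=193.9142,T=np.array([[9.66812893e-01,-2.44817107e-01,-7.30576094e-02,518.92],[-2.55477833e-01,-9.24201353e-01,-2.83871337e-01,-144.607],[1.97661804e-03,2.93115068e-01,-9.56075128e-01,436.071],[0,0,0,1]]))
im=cv2.imread("pics/w1.png");cv2.imwrite("pics/w1c.png",cv2.resize(im[100:185,270:360],None,fx=6,fy=6,interpolation=2))
for p in[(317,140),(315,142)]:print("cup",fish(w,*p,90))
E
```

```text
162 248 255 | 163 247 256 | 164 246 257 | 165 245 257 | 166 245 258 | 167 244 258 | 168 244 258 | 169 244 258 | 170 244 258 | 171 244 258 | 172 244 259 | 173 243 259 | 174 243 259 | 175 242 260 | 176 242 260 | 177 242 260 | 178 241 260 | 179 241 261 | 180 241 261 | 181 241 261 | 182 241 261 | 183 242 261 | 184 242 261 | 185 242 260 | 186 243 260 | 187 243 259 | 188 244 258 | 189 245 257 | 190 247 256 | 
top end [565.6 256.7 147. ] base [565.9 256.8  70. ]
[562.98061323 250.56609191 247.47716156]
cup [ 585.4 -202.9   90. ]
cup [ 582.5 -204.6   90. ]
```

View pics/w1c.png

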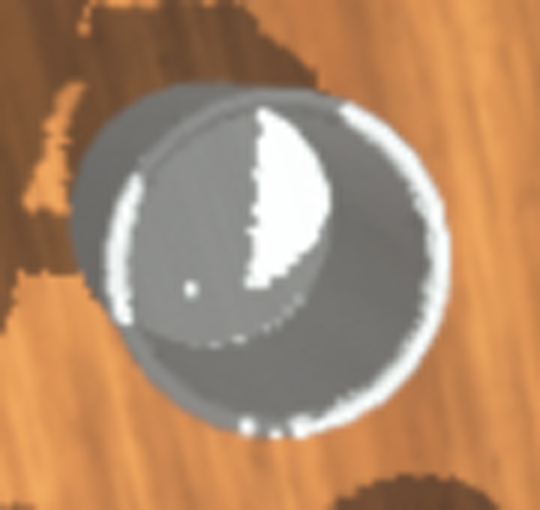

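Cup from the wrist view: rim centre (316.2,143.8), or about (583,-207), which agrees with the top view. Handle is at ≈(565,255). Descend, grip high on the handle so the fingertips stay above the cup rim later, then close.

```bash
python3 -m handwheel '[{"hand":0.095,"x":0.002,"y":0.0045,"z":-0.03,"spin":0},{"hand":0.095,"x":0.002,"y":0.0045,"z":-0.06,"spin":0},{"hand":0.095,"x":0.002,"y":0.0045,"z":-0.085,"spin":0},{"hand":0.095,"x":0.002,"y":0.0045,"z":-0.105,"spin":0},{"hand":0.095,"x":0.002,"y":0.0045,"z":-0.12,"spin":0},{"hand":0.095,"x":0.002,"y":0.0045,"z":-0.12,"spin":0},{"hand":0.095,"x":0.002,"y":0.0045,"z":-0.12,"spin":0}]'
python3 -m handwheel '[{"hand":0.04,"x":0,"y":0,"z":0,"spin":0},{"hand":0.04,"x":0,"y":0,"z":0,"spin":0},{"hand":0.04,"x":0,"y":0,"z":0,"spin":0},{"hand":0.04,"x":0,"y":0,"z":0,"spin":0},{"hand":0.01,"x":0,"y":0,"z":0,"spin":0},{"hand":0.01,"x":0,"y":0,"z":0,"spin":0},{"hand":0.01,"x":0,"y":0,"z":0,"spin":0},{"hand":0.01,"x":0,"y":0,"z":0,"spin":0},{"hand":0.01,"x":0,"y":0,"z":0,"spin":0},{"hand":0.01,"x":0,"y":0,"z":0,"spin":0}]'
```

```text
t: 3.28
eef_pos: [564.9, 255.6, 127.5]
tcp_rot: [3.141, 0.001, -0.264]
ft_force: [-0.0, -0.6, -0.3]
opening: 1.002
t: 4.12
eef_pos: [564.8, 256.7, 127.4]
tcp_rot: [3.142, -0.0, -0.262]
ft_force: [0.1, -0.2, -0.4]
opening: 0.357
```

```bash
python3 -m handwheel '[{"hand":0.0,"x":0,"y":0,"z":0,"spin":0},{"hand":0.0,"x":0,"y":0,"z":0,"spin":0},{"hand":0.0,"x":0,"y":0,"z":0,"spin":0},{"hand":0.0,"x":0,"y":0,"z":0,"spin":0},{"hand":0.0,"x":0,"y":0,"z":0,"spin":0},{"hand":0.0,"x":0,"y":0,"z":0,"spin":0},{"hand":0.0,"x":0,"y":0,"z":0,"spin":0},{"hand":0.0,"x":0,"y":0,"z":0,"spin":0}]'
```

```text
t: 4.78
eef_pos: [564.8, 256.7, 127.4]
tcp_rot: [3.142, -0.0, -0.262]
ft_force: [0.3, -0.1, -0.6]
opening: 0.226
```

The fingers stopped at 21.5 mm, so they have the handle. Lift straight up.

```bash
python3 -m handwheel '[{"hand":0.0,"x":0,"y":0,"z":0.01,"spin":0},{"hand":0.0,"x":0,"y":0,"z":0.02,"spin":0},{"hand":0.0,"x":0,"y":0,"z":0.035,"spin":0},{"hand":0.0,"x":0,"y":0,"z":0.05,"spin":0},{"hand":0.0,"x":0,"y":0,"z":0.065,"spin":0},{"hand":0.0,"x":0,"y":0,"z":0.08,"spin":0},{"hand":0.0,"x":0,"y":0,"z":0.1,"spin":0},{"hand":0.0,"x":0,"y":0,"z":0.12,"spin":0},{"hand":0.0,"x":0,"y":0,"z":0.135,"spin":0},{"hand":0.0,"x":0,"y":0,"z":0.14,"spin":0},{"hand":0.0,"x":0,"y":0,"z":0.14,"spin":0},{"hand":0.0,"x":0,"y":0,"z":0.14,"spin":0}]'
python3 - <<'E'
from h import *
s=read_camera("scene")["img"];w=read_camera("wrist")["img"]
o=np.hstack([cv2.resize(s[160:290,140:270],(520,520),interpolation=2),w[100:360,180:320].repeat(2,0).repeat(2,1)]);cv2.imwrite("pics/l1.png",o[:,:,::-1])
E
```

```text
t: 5.78
eef_pos: [564.6, 256.6, 267.4]
tcp_rot: [-3.142, -0.0, -0.262]
ft_force: [-0.1, -0.1, -1.4]
opening: 0.225
```

View pics/l1.png

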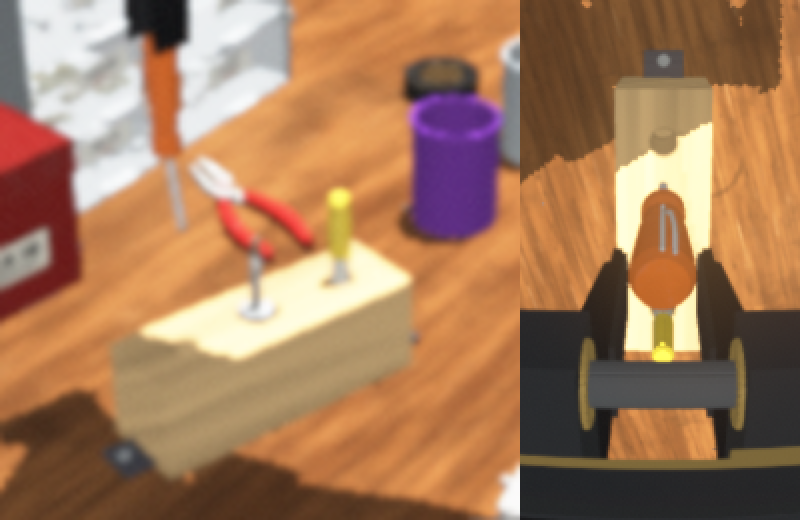

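The screwdriver is out and held upright. Its blade leans slightly towards -y: tip at scene (185.5,217), handle base at (181.8,199). The marker and strut have not moved. Compute the tip offset.

```bash
python3 - <<'E'
from h import *
s=read_camera("scene")
print("tip",onz(s,185.5,217,156),"base",onz(s,181.8,199,211), state()["eef_pos"])
E
```

```text
tip [562.8 251.3 156. ] base [561.7 260.6 211. ] [564.46806013 256.54509398 266.42432033]
```

```bash
python3 -m handwheel '[{"hand":0.0,"x":0.001,"y":-0.008,"z":0.01,"spin":0},{"hand":0.0,"x":0.002,"y":-0.022,"z":0.02,"spin":0},{"hand":0.0,"x":0.003,"y":-0.042,"z":0.02,"spin":0},{"hand":0.0,"x":0.004,"y":-0.066,"z":0.02,"spin":0},{"hand":0.0,"x":0.005,"y":-0.093,"z":0.02,"spin":0},{"hand":0.0,"x":0.006,"y":-0.12,"z":0.02,"spin":0},{"hand":0.0,"x":0.008,"y":-0.15,"z":0.02,"spin":0},{"hand":0.0,"x":0.009,"y":-0.18,"z":0.02,"spin":0},{"hand":0.0,"x":0.01,"y":-0.21,"z":0.02,"spin":0},{"hand":0.0,"x":0.012,"y":-0.24,"z":0.02,"spin":0},{"hand":0.0,"x":0.013,"y":-0.27,"z":0.02,"spin":0},{"hand":0.0,"x":0.015,"y":-0.3,"z":0.02,"spin":0},{"hand":0.0,"x":0.016,"y":-0.33,"z":0.02,"spin":0},{"hand":0.0,"x":0.017,"y":-0.36,"z":0.02,"spin":0},{"hand":0.0,"x":0.018,"y":-0.387,"z":0.02,"spin":0},{"hand":0.0,"x":0.019,"y":-0.412,"z":0.02,"spin":0},{"hand":0.0,"x":0.02,"y":-0.432,"z":0.02,"spin":0},{"hand":0.0,"x":0.02,"y":-0.447,"z":0.02,"spin":0},{"hand":0.0,"x":0.02,"y":-0.4565,"z":0.02,"spin":0},{"hand":0.0,"x":0.02,"y":-0.4565,"z":0.02,"spin":0}]'
python3 -m handwheel '[{"hand":0.0,"x":0,"y":0,"z":-0.02,"spin":0},{"hand":0.0,"x":0,"y":0,"z":-0.04,"spin":0},{"hand":0.0,"x":0,"y":0,"z":-0.055,"spin":0},{"hand":0.0,"x":0,"y":0,"z":-0.06,"spin":0},{"hand":0.0,"x":0,"y":0,"z":-0.06,"spin":0},{"hand":0.0,"x":0,"y":0,"z":-0.06,"spin":0}]'
python3 - <<'E'
from h import *
s=read_camera("scene")["img"];c=read_camera("wrist");w=c["img"]
o=np.hstack([cv2.resize(s[110:240,230:330],(400,520),interpolation=2),w[90:350,155:345].repeat(2,0).repeat(2,1)]);cv2.imwrite("pics/l2.png",o[:,:,::-1]);np.save("w3T",c["T"])
E
```

```text
t: 7.6
eef_pos: [584.4, -201.7, 287.7]
tcp_rot: [3.141, -0.0, -0.264]
ft_force: [0.1, -0.2, -0.6]
opening: 0.229
t: 8.1
eef_pos: [585.1, -199.4, 228.3]
tcp_rot: [3.142, -0.001, -0.262]
ft_force: [0.5, -0.0, -0.7]
opening: 0.227
```

View pics/l2.png

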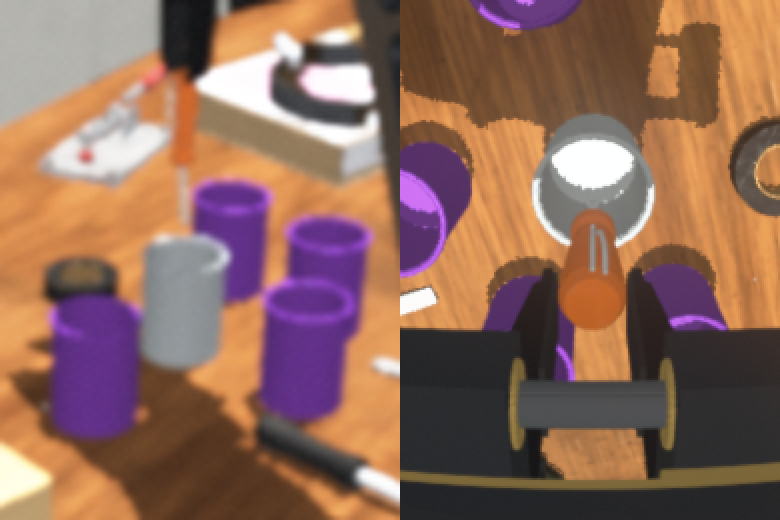

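Tip hangs just over the steel cup: tip at scene (276.3,165), rim centre ~(277,173). In the wrist view the rim centre is at ~(252,183.5) and the tool is on the cup's centre line.

```bash
python3 - <<'E'
from h import *
s=read_camera("scene")
print("tip",onz(s,276.3,165,117),"rim",onz(s,276.8,173,90))
c=read_camera("wrist");print("rim wrist",fish(c,252,184,90),state()["eef_pos"])
E
```

```text
tip [ 586.9 -210.2  117. ] rim [ 582.5 -208.3   90. ]
rim wrist [ 585.6 -204.8   90. ] [ 585.0991983  -199.81647594  228.46897204]
```

Centred within about 5 mm, so lower into the cup.

```bash
python3 -m handwheel '[{"hand":0.0,"x":0,"y":0,"z":-0.01,"spin":0},{"hand":0.0,"x":0,"y":0,"z":-0.025,"spin":0},{"hand":0.0,"x":0,"y":0,"z":-0.04,"spin":0},{"hand":0.0,"x":0,"y":0,"z":-0.055,"spin":0},{"hand":0.0,"x":0,"y":0,"z":-0.07,"spin":0},{"hand":0.0,"x":0,"y":0,"z":-0.083,"spin":0},{"hand":0.0,"x":0,"y":0,"z":-0.092,"spin":0},{"hand":0.0,"x":0,"y":0,"z":-0.098,"spin":0},{"hand":0.0,"x":0,"y":0,"z":-0.102,"spin":0},{"hand":0.0,"x":0,"y":0,"z":-0.105,"spin":0},{"hand":0.0,"x":0,"y":0,"z":-0.105,"spin":0},{"hand":0.0,"x":0,"y":0,"z":-0.105,"spin":0}]'
```

```text
t: 9.3
eef_pos: [585.0, -199.9, 122.8]
tcp_rot: [3.141, -0.001, -0.262]
ft_force: [-0.3, 0.4, -0.3]
opening: 0.23
```

```bash
python3 -m handwheel '[{"hand":0.0,"x":0,"y":0,"z":-0.002,"spin":0},{"hand":0.0,"x":0,"y":0,"z":-0.004,"spin":0},{"hand":0.0,"x":0,"y":0,"z":-0.004,"spin":0},{"hand":0.0,"x":0,"y":0,"z":-0.004,"spin":0}]'
python3 -m handwheel '[{"hand":0.03,"x":0,"y":0,"z":-0.004,"spin":0},{"hand":0.03,"x":0,"y":0,"z":-0.004,"spin":0},{"hand":0.04,"x":0,"y":0,"z":-0.004,"spin":0},{"hand":0.05,"x":0,"y":0,"z":-0.004,"spin":0},{"hand":0.06,"x":0,"y":0,"z":-0.004,"spin":0},{"hand":0.07,"x":0,"y":0,"z":-0.004,"spin":0},{"hand":0.08,"x":0,"y":0,"z":-0.004,"spin":0},{"hand":0.095,"x":0,"y":0,"z":-0.004,"spin":0},{"hand":0.095,"x":0,"y":0,"z":-0.004,"spin":0},{"hand":0.095,"x":0,"y":0,"z":-0.004,"spin":0},{"hand":0.095,"x":0,"y":0,"z":-0.004,"spin":0},{"hand":0.095,"x":0,"y":0,"z":-0.004,"spin":0}]'
python3 - <<'E'
from h import *
s=read_camera("scene")["img"];w=read_camera("wrist")["img"]
o=np.hstack([cv2.resize(s[110:240,230:330],(400,520),interpolation=2),w[90:350,155:345].repeat(2,0).repeat(2,1)]);cv2.imwrite("pics/l3.png",o[:,:,::-1])
E
```

```text
t: 9.63
eef_pos: [584.9, -199.9, 118.6]
tcp_rot: [3.142, -0.0, -0.262]
ft_force: [0.4, -0.2, 0.2]
opening: 0.228
t: 10.63
eef_pos: [584.8, -199.8, 114.5]
tcp_rot: [3.142, -0.0, -0.262]
ft_force: [-0.2, 0.0, -0.0]
opening: 0.96
```

View pics/l3.png

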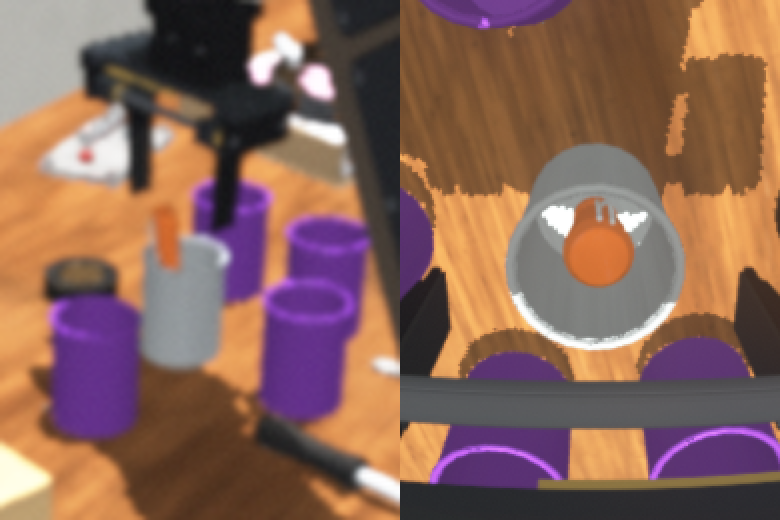

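The screwdriver stands in the steel cup, leaning on the rim, with the fingers wide and clear. Retreat straight up and check.

```bash
python3 -m handwheel '[{"hand":0.095,"x":0,"y":0,"z":0.01,"spin":0},{"hand":0.095,"x":0,"y":0,"z":0.03,"spin":0},{"hand":0.095,"x":0,"y":0,"z":0.055,"spin":0},{"hand":0.095,"x":0,"y":0,"z":0.08,"spin":0},{"hand":0.095,"x":0,"y":0,"z":0.11,"spin":0},{"hand":0.095,"x":0,"y":0,"z":0.14,"spin":0},{"hand":0.095,"x":0,"y":0,"z":0.17,"spin":0},{"hand":0.095,"x":0,"y":0,"z":0.18,"spin":0},{"hand":0.095,"x":0,"y":0,"z":0.18,"spin":0},{"hand":0.095,"x":0,"y":0,"z":0.18,"spin":0},{"hand":0.095,"x":0,"y":0,"z":0.18,"spin":0},{"hand":0.095,"x":0,"y":0,"z":0.18,"spin":0}]'
python3 - <<'E'
from h import *
s=read_camera("scene")["img"];w=read_camera("wrist")["img"]
o=np.hstack([cv2.resize(s[140:290,150:330],(420,350),interpolation=2),w[90:265,155:345].repeat(2,0).repeat(2,1)]);cv2.imwrite("pics/l4.png",o[:,:,::-1])
E
```

```text
t: 11.73
eef_pos: [584.3, -199.7, 292.7]
tcp_rot: [-3.141, 0.003, -0.263]
ft_force: [-0.3, -0.1, -0.6]
opening: 0.997
```

View pics/l4.png

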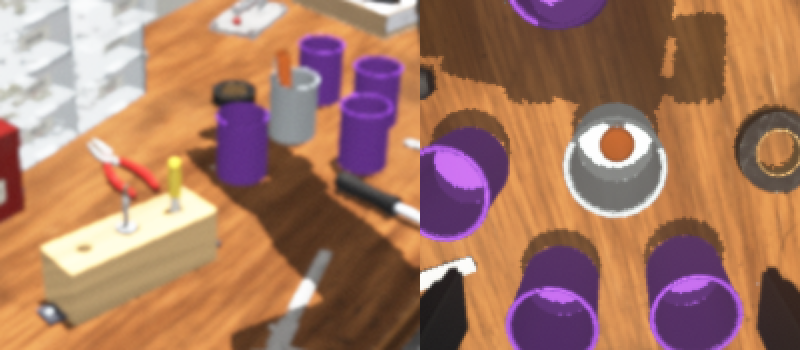

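The screwdriver stands handle up in the upright steel cup, with its handle end at (617,144) in the crop. The strut and marker are still in the block and the gripper is clear.

```bash
python3 -c "
from cell import *
print(job_done(), state()['t'])"
```

```text
the job is handed in; nothing more can be done
the job is handed in; nothing more can be done
```

The pocket screwdriver is standing in the bare steel cup, handle up and leaning on the rim, and the job is handed in. I gripped the handle high, pulled it straight up out of the block and lowered it into the cup. The tip was within a few millimetres of the floor by my estimate when I let go. The hand then backed off straight up. The last reading before hand-in was 11.7 s.

- **Last checks:** in the final pictures the cup is upright, the marker pen and strut are still in the block, and the gripper is clear with near-zero force. I judged their places by eye and did not measure them again. The tip's height above the cup floor is calculated, not seen.
- **What went wrong or disagreed:**
  - One early move was refused because its rows left out some values.
  - The arm went 4 mm lower than planned while the fingers opened, because I repeated a shift. The wrist force showed no contact.
  - The cameras disagreed by up to about 7 mm on some positions, well within what the grip and the cup allowed.

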